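Slide a jar along the fence and press it home on the stop

TASK

Push the round sample jar gently, upright on the table, back onto the metal fence beside where it stands; then push it along the fence, keeping it against the fence all the way, until it meets the end stop, and press it home there with a steady push of about 10 N for a moment. The end stop's nose may be set anywhere, so feel for it. Leave the jar standing against fence and stop, and do not disturb the things around.

Things in the scene. Friction and masses are not known exactly. Their poses are not given: they have to be found in the camera images.
- jar: low round straight-sided amber glass jar with a ribbed white cap, loose: 62 mm diameter, 58 mm tall (glass up to 41 mm, the cap above is 58 mm in diameter), 0.24 to 0.42 kg, smooth (friction about 0.3). Origin at the centre of its underside, z up; its turn about z does not matter. It starts 12 to 42 mm off the fence, near the fence's +y end.
- fence: fixed straight metal guide fence, 340 mm long, 45 mm tall, 8 mm thick. Origin at the centre of its underside; own y runs along it (ends at y = +170 and -170 mm), own x points away from the robot, z up. The jar slides on its flat face at x = -4 mm: a jar touching it has its axis at own x = -35 mm. The jar travels towards own -y. A foot 5 mm high runs behind it.
- stop: fixed metal end stop near the fence's -y end, axes parallel to the fence's: a block 44 (x) by 30 (y) by 46 mm tall, with a black locking knob on top (60 mm overall). Origin at the centre of its underside, 35 mm before the fence's origin line (own x). It carries the nose. With the jar home, the jar's axis lies 53 to 93 mm from here along +y.
- nose_bore (a point): point where the stop's round steel nose (14 mm diameter) comes out of the block's +y face, 28 mm above the table, in line with the axis of a jar on the fence. The nose points along +y and ends in a sprung rubber pad 22 mm across. It is locked at an unknown, unmeasured length: the pad's face is 12 to 52 mm from this point. The pad gives way 5 mm under about 0.3 N and is solid after that.
- oil_bottle: a small brown bottle with a screw cap, 28 mm diameter, 60 mm tall, standing loose on the robot's side of the jar's lane; origin at the centre of its underside. Leave it alone.
- beaker: a small glass beaker, 44 mm diameter, 55 mm tall, standing loose on the robot's side of the jar's lane; origin at the centre of its underside. Leave it alone.
- dish: a lidded petri dish, 62 mm diameter, 16 mm tall, lying loose beyond the fence's +y end, on its robot side; origin at the centre of its underside. Leave it alone.

How it is judged:
By the outcome, as a careful person would: the job done as asked, in the order asked, and still so for the second after the job is handed in, with the robot touching nothing.
It also fails if it takes over 61 s, if anything falls off the work surface, if the arm or the gripper's body presses on something with over 40 N, if the wrist force passes 120 N, or if a joint passes its speed limit or range.

ROBOT

A 6-joint arm with a two-finger parallel gripper is mounted at the origin on a cart in front of the work surface, level with it; the furniture and walls round the work are solid. World frame = base frame: x ahead of the robot, y to its left, z up, the work surface at z = 0. Lengths are in mm, angles in rad, forces in N, time in s.
With the tool pointing down it reaches from about 275 to 750 mm from the base axis. Payload 10.2 kg.
Tool frame: the origin (TCP) lies at the very end of the fingers, on their centre line; the grasp point (between the pads) lies 19 mm behind it; z points along the fingers, y is the line along which they close (so a half turn about z gives the same grasp; the last joint's range is limited). The gripper opens to 85 mm and grips with 20 to 120 N. Pads are 22 mm wide; open, the fingers measure 114 mm over their backs; the gripper's body (76 mm by 85 mm) begins 54 mm behind the grasp point. The pads swing forward as they close: fully open they stand 13 mm farther back than shut.
Start: joints at [1.052, 0.313, 1.498, -0, 1.331, -0.223], TCP at [153.053, 502.201, 231.294] pointing down, gripper open.
Joint ranges: [-2.94, 2.94], [-0.97, 2.17], [0.19, 2.56], [-1.23, 4.37], [0.02, 3.11], [-2.88, 2.88]. Speed limits (rad/s): [2.39, 2.39, 3.01, 3.14, 3.14, 3.14].

INTERFACE

Orientations are given as a unit quaternion [w, x, y, z].
In Python, from rig import telemetry, optics, ctrl gives the robot as it stands.
- The arm moves only by the tool servo_tool, never from a script. Its argument "deltas" is a list of rows, each a list of 3 entries, a list of its own where there are three numbers: the shift along the tool's x, y, z in units of 20 cm (1.0 is 20 cm), then the turn, a rotation vector about the tool's x, y, z in units of 90 degrees (1.0 is 90 degrees), then the opening, from 0 (shut) to 1 (fully open). A call has 1 to 8 rows; each row shifts and turns the commanded pose from where the row before left it, along the tool's axes as they then stand; what a row does not reach is not made up. A row lasts 1/10 s, in which the tool goes at most 50 mm and 8.59 degrees, less where a joint would pass 70% of its speed; a pose out of reach is approached as far as the arm can. A call with a number of a shift or a turn outside -1 to 1 is refused whole. A call with a gripper value outside its range is refused whole. The fingers move at their own pace and stop on an object; "squeeze" is the grip in N (left out, the last holds). Time passes only in rows, so rows that do not move let the fingers close. It gives the time, the measured TCP pose, the force, the opening and the grip force at its end, in the units of the state.
- telemetry.sense(): the state, without advancing time (a new reading comes with each control period).
- optics.capture(name): name is "side" or "top" or "wrist"; returns the picture (400x640x3 uint8, blue, green, red); there is no depth.
- optics.camera_model(name): a dict with "vfov" (degrees; the focal length in pixels is half the picture's height over the tangent of half this angle, whatever the lens; pixels are square), "cx", "cy" (the principal point, pixels), "R" (3x3) and "t" (3): a world point X has camera coordinates R X + t; the wrist camera has in their place "mount" (4x4, takes a point from camera to tool coordinates, whose origin is the TCP and whose axes are the flange's). Camera axes: x right, y down, z forward; pixel columns grow to the right and rows downward; lengths in mm; the calibration is good to about 2 mm. A picture is of the moment at which its call begins: read the wrist's pose just before it. camera_model takes no time and is no camera call.
- ctrl.finish_job(): hands the job in; it is judged then, once.
The state is a dict: "time_s": time; "joints": joint angles; "dq": joint speeds; "tau": joint torques, N m; "eef_pos": TCP position; "ee_rot": TCP orientation; "force": force on the tool from outside, world axes, zero at the start; "wrist_torque": the same for the moment, N m; "grip_width": opening from 0.0 (shut) to 1.0 (fully open); "grip_force": force on a finger pad.
Only numpy, scipy, OpenCV 4.12 (cv2) and the standard library are available. Lean on these libraries where they do the work, as an engineer would, in place of code of your own. Each camera call takes 0.05 s, during which the arm holds its last target. There are 200 camera calls.

## Working session

There is one attempt and no reset: what is moved stays moved. The work goes in short steps, Python scripts to look and compute and a tool call to move; the robot and the scene stay as the last step left them, time stands still between calls to the robot, and variables do not carry over. Pictures are saved under pics/ and viewed, at most 10 in all, crops included, and the job is handed in when it is done.

Besides the shell and the picture viewer there is one more tool, called after "Request:" as name(argument=value, ...) on one line, values as JSON. servo_tool: Moves the arm, as the interface text tells. Its arguments: {"type":"object","properties":{"deltas":{"type":"array"},"squeeze":{"type":"number"}},"required":["deltas"]}

```bash
mkdir -p pics; ls; python3 - <<'E'
from rig import telemetry, optics, ctrl
import cv2
print(telemetry.sense())
for n in ("top","side"):
    cv2.imwrite(f"pics/{n}1.png",optics.capture(n)); print(optics.camera_model(n))
print(optics.camera_model("wrist"))
E
```

```text
pics
{'time_s': 0.0, 'joints': array([ 1.05160508e+00,  3.13433634e-01,  1.49845436e+00, -8.86845315e-07,
        1.33102692e+00, -2.23404046e-01]), 'dq': array([-3.48634547e-04,  6.10306957e-04, -5.35388690e-04,  5.19990253e-05,
       -4.92936104e-04,  9.00592264e-06]), 'tau': array([ 4.01855423e-04, -4.12267900e+01, -2.59743690e+01, -1.04033415e-04,
        4.12818903e-03, -1.30165310e-05]), 'eef_pos': array([152.9099324 , 501.95553354, 230.73695798]), 'ee_rot': array([-2.39473864e-04,  1.47354920e-01,  9.89083460e-01, -6.16236930e-04]), 'force': array([-0.38535696,  0.26657055, -0.4084969 ]), 'wrist_torque': array([-0.02502157,  0.01162324, -0.00463213]), 'grip_force': 0.0, 'grip_width': 0.9965906207802303}
{'vfov': 47.394629598457314, 'cx': 314.87494084531824, 'cy': 196.058089824452, 'R': array([[ 0.02768133, -0.99960293, -0.00526531],
       [-0.98647748, -0.02646588, -0.16174593],
       [ 0.16154235,  0.00967145, -0.98681839]]), 't': array([ 141.83361981,  508.61707709, 1066.66713689])}
{'vfov': 45.69226586638165, 'cx': 318.48876298856607, 'cy': 208.561619523107, 'R': array([[-0.97263692, -0.23123367,  0.02254799],
       [-0.15710817,  0.58312168, -0.79704839],
       [ 0.1711562 , -0.77878116, -0.60349437]]), 't': array([510.28068175,  26.95161306, 948.37921745])}
{'vfov': 71.50595848400113, 'cx': 318.2704575001554, 'cy': 199.4735652085324, 'mount': array([[-7.49830332e-04, -9.51731442e-01, -3.06931099e-01,
         7.85971122e+01],
       [ 9.99999560e-01, -5.40491119e-04, -7.67037325e-04,
        -5.17952316e-01],
       [ 5.64120006e-04, -3.06931539e-01,  9.51731428e-01,
        -1.43000840e+02],
       [ 0.00000000e+00,  0.00000000e+00,  0.00000000e+00,
         1.00000000e+00]])}
```

View pics/top1.png

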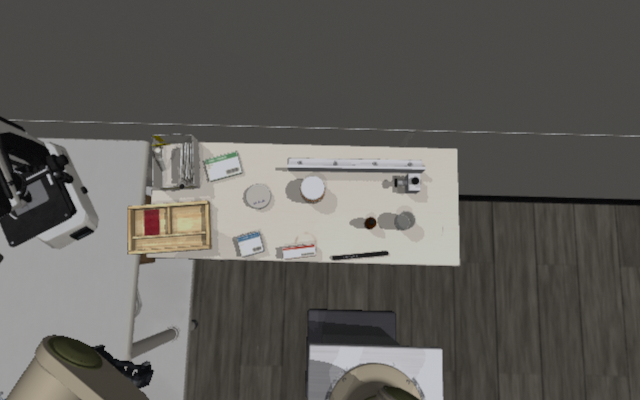

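View pics/side1.png

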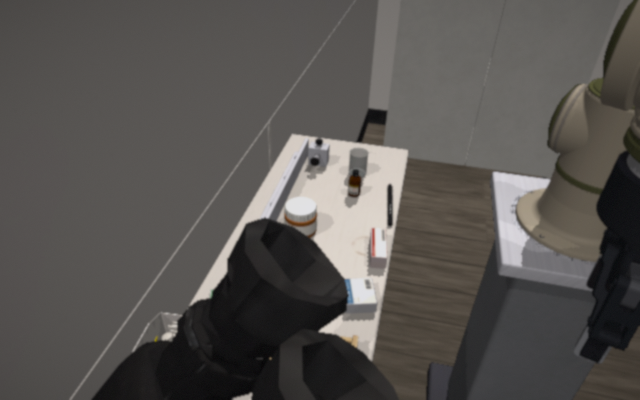

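The top view shows the jar cap at about (313,189). The fence runs from (288,162) to (423,165), and the stop is at about (407,184) with its nose on the left. The bottle is at (370,223), the beaker at (404,221) and the dish at (258,197). In the side view the jar is partly behind the arm, at about (301,216), and the stop is at (318,152).

```bash
cat > h.py <<'E'
import numpy as np, cv2
from scipy.spatial.transform import Rotation as Ro
from rig import telemetry, optics, ctrl
def cam(name, s=None):
    m=optics.camera_model(name); f=200/np.tan(np.radians(m['vfov']/2)); K=(f,m['cx'],m['cy'])
    if name!='wrist': return K,np.array(m['R']),np.array(m['t'])
    T=np.array(m['mount']); q=s['ee_rot']; Rt=Ro.from_quat([q[1],q[2],q[3],q[0]]).as_matrix()
    Rcw=Rt@T[:3,:3]; c=Rt@T[:3,3]+s['eef_pos']
    return K,Rcw.T,-Rcw.T@c
def ray(C,u,v):
    (f,cx,cy),R,t=C; return -R.T@t, R.T@np.array([(u-cx)/f,(v-cy)/f,1])
def onz(C,u,v,z):
    c,d=ray(C,u,v); return c+d*(z-c[2])/d[2]
def cross(C1,p1,C2,p2):
    c1,d1=ray(C1,*p1); c2,d2=ray(C2,*p2)
    k=np.linalg.lstsq(np.c_[d1,-d2],c2-c1,rcond=None)[0]; a,b=c1+k[0]*d1,c2+k[1]*d2
    return (a+b)/2, np.linalg.norm(a-b)
def proj(C,X):
    (f,cx,cy),R,t=C; p=R@np.asarray(X,float)+t; return cx+f*p[0]/p[2],cy+f*p[1]/p[2]
E
python3 - <<'E'
from h import *
np.set_printoptions(precision=1,suppress=True)
T=cam('top');S=cam('side')
for n,u,v,z in [('jar',313,187,58),('f+',288,161,45),('f-',423,163,45),('stop',400,184,46),('knob',415,181,60),('oil',370,223,60),('beak',404,221,55),('dish',258,194,16)]: print(n,onz(T,u,v,z))
print(cross(T,(313,187),S,(301,207)))
E
```

```text
jar [523.8 160.6  58. ]
f+ [589.5 224.   45. ]
f- [ 593.2 -107.1   45. ]
stop [539.1 -50.5  46. ]
knob [544.7 -84.   60. ]
oil [440.5  23.2  60. ]
beak [448.  -58.1  55. ]
dish [510.2 297.8  16. ]
(array([523. , 160.4,  52.3]), np.float64(3.7901339166548125))
```

Request:
servo_tool(deltas=[[[-0.16,-0.11,0],[0,0,0],0],[[-0.16,-0.11,0],[0,0,0],0],[[-0.16,-0.11,0],[0,0,0],0],[[-0.16,-0.11,0],[0,0,0],0],[[-0.16,-0.11,0],[0,0,0],0],[[-0.16,-0.11,0],[0,0,0],0],[[-0.16,-0.11,0],[0,0,0],0]])

```text
time_s: 0.8
eef_pos: [323.0, 288.2, 231.2]
ee_rot: [-0.0, 0.147, 0.989, -0.0]
force: [0.9, 0.9, -0.0]
grip_width: -0.001
grip_force: 0.0
```

Request:
servo_tool(deltas=[[[-0.16,-0.11,0],[0,0,0],0],[[-0.16,-0.11,0],[0,0,0],0],[[-0.16,-0.11,0],[0,0,0],0],[[-0.16,-0.11,0],[0,0,0],0],[[-0.16,-0.11,0],[0,0,0],0],[[-0.16,-0.11,0],[0,0,0],0],[[-0.16,-0.11,0],[0,0,0],0],[[0,0,0],[0,0,0],0]])

```text
time_s: 1.6
eef_pos: [493.6, 73.9, 230.6]
ee_rot: [-0.0, 0.149, 0.989, -0.0]
force: [-0.2, 0.9, -0.7]
grip_width: -0.002
grip_force: 0.0
```

```bash
python3 - <<'E'
from h import *
import pickle
s=telemetry.sense(); im=optics.capture('wrist'); pickle.dump((s,im),open('w1.pkl','wb'))
print(s['time_s'],s['eef_pos'],s['ee_rot'],s['force'],s['grip_width'])
cv2.imwrite('pics/w1.png',im)
E
```

```text
1.6 [493.56786175  73.8717716  230.55916601] [-2.45448872e-04  1.49319714e-01  9.88788877e-01 -3.45922323e-04] [-0.22787611  0.89475839 -0.74636054] -0.0017607087794582793
```

View pics/w1.png

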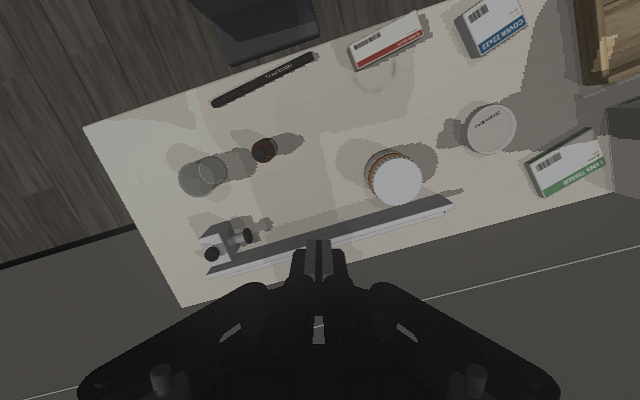

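The wrist view shows the jar cap at about (397,181). The fence's light top band runs from (209,274) to (453,206), with its dark near face above it. The stop is at about (217,240) and the rubber pad at about (248,236). The bottle is at (264,150) and the beaker at about (200,178).

```bash
python3 - <<'E'
from h import *
import pickle
s,im=pickle.load(open('w1.pkl','rb'))
c=im[130:285,190:470]; cv2.imwrite('pics/w1c.png',cv2.convertScaleAbs(cv2.resize(c,None,fx=2.8,fy=2.8,interpolation=cv2.INTER_CUBIC),alpha=1.4))
E
```

```text
(no output)
```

View pics/w1c.png

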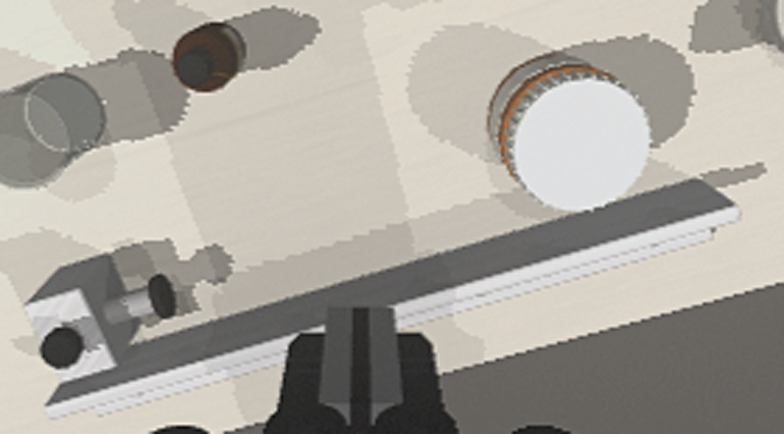

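```bash
python3 - <<'E'
from h import *
import pickle
np.set_printoptions(precision=1,suppress=True)
s,im=pickle.load(open('w1.pkl','rb')); W=cam('wrist',s); T=cam('top')
full=lambda a,b:(190+a/2.8,130+b/2.8)
for n,a,b,z in [('f- top',48,404,45),('f+ top',738,208,45),('f+ bot',693,180,0),('pad',166,297,28),('stop top corner +y robot',78,290,46),('stop top +y fence',117,365,46),('stop -y robot',28,303,46),('knob',62,346,60),('oil cap',197,68,60),('beaker rim',65,112,55)]:
    print(n,onz(W,*full(a,b),z))
# jar cap by mask
g=cv2.cvtColor(im,cv2.COLOR_BGR2HSV); m=((g[...,2]>150)&(g[...,1]<12)).astype(np.uint8); m[:,:360]=0;m[:,440:]=0;m[:150]=0;m[208:]=0
cs,_=cv2.findContours(m,0,1); c=max(cs,key=cv2.contourArea); e=cv2.fitEllipse(cv2.convexHull(c)); print(e)
print('jar',onz(W,*e[0],58))
t=cv2.imread('pics/top1.png'); g=cv2.cvtColor(t,cv2.COLOR_BGR2HSV); m=((g[...,2]>190)&(g[...,1]<25)).astype(np.uint8); m[:,:295]=0;m[:,332:]=0;m[:174]=0;m[206:]=0
cs,_=cv2.findContours(m,0,1); c=max(cs,key=cv2.contourArea); e2=cv2.fitEllipse(cv2.convexHull(c)); print(e2,onz(T,*e2[0],58)); print(cross(W,e[0],T,e2[0]))
E
```

```text
f- top [ 576.9 -111.3   45. ]
f+ top [575.3 224.5  45. ]
f+ bot [575.4 222.7   0. ]
pad [546.9 -42.2  28. ]
stop top corner +y robot [524.9 -72.5  46. ]
stop top +y fence [566.4 -70.4  46. ]
stop -y robot [524.1 -97.3  46. ]
knob [543.8 -83.3  60. ]
oil cap [444.3  19.9  60. ]
beaker rim [445.6 -40.4  55. ]
((397.5531005859375, 181.40489196777344), (45.384559631347656, 49.262046813964844), 57.961910247802734)
jar [521.6 161.3  58. ]
((312.32598876953125, 187.1049346923828), (21.588956832885742, 22.178987503051758), 83.29650115966797) [523.5 162.2  58. ]
(array([524.6, 162.6,  49.9]), np.float64(0.9906729352112588))
```

The fence face is at x ≈ 576 with almost no yaw, so a jar on it has its axis at x ≈ 545. The jar is now at about (522.5, 162). The pad face is at y ≈ -42, so the jar axis should be home near y ≈ -16. The first push goes straight in +x from the robot side.

Request:
servo_tool(deltas=[[[0,0,0],[0,0,-0.0637],0],[[0,0,0],[0,0,-0.0637],0],[[0,0,0],[0,0,-0.0637],0],[[0.04,0.088,0.17],[0,0,0],0],[[0.04,0.088,0.17],[0,0,0],0],[[0.04,0.088,0.17],[0,0,0],0],[[0.04,0.088,0.17],[0,0,0],0],[[0.033,0.088,0.17],[0,-0.06,0],0]])

```text
time_s: 2.45
eef_pos: [452.8, 166.2, 60.3]
ee_rot: [0.048, -0.002, 0.999, 0.0]
force: [0.5, 0.8, -1.7]
grip_width: -0.0
grip_force: 0.0
```

```bash
cat >> h.py <<'E'
def to_tool(dw,s=None):
    s=s or telemetry.sense(); q=s['ee_rot']; R=Ro.from_quat([q[1],q[2],q[3],q[0]]).as_matrix()
    return np.round(R.T@np.asarray(dw,float)/200,4)
def show():
    s=telemetry.sense(); q=s['ee_rot']; R=Ro.from_quat([q[1],q[2],q[3],q[0]]).as_matrix()
    print(s['time_s'],np.round(s['eef_pos'],1),'F',np.round(s['force'],2),'x',np.round(R[:,0],3),'z',np.round(R[:,2],3)); return s
E
python3 - <<'E'
from h import *
s=show(); print(to_tool(np.array([455,162,25])-s['eef_pos'],s),to_tool([1,0,0]))
E
```

```text
2.45 [452.8 166.2  60.3] F [ 0.51  0.85 -1.74] x [-0.995 -0.005 -0.097] z [ 0.097  0.001 -0.995]
[ 0.0064 -0.0212  0.1766] [-0.005  -0.      0.0005]
```

Request:
servo_tool(deltas=[[[0.006,-0.021,0.177],[0,0,0],0],[[0,0,0],[0,0,0],0],[[-0.025,0,0.0025],[0,0,0],0],[[-0.025,0,0.0025],[0,0,0],0],[[-0.025,0,0.0025],[0,0,0],0],[[-0.01,0,0.001],[0,0,0],0],[[0,0,0],[0,0,0],0],[[0,0,0],[0,0,0],0]])

```text
time_s: 3.25
eef_pos: [472.1, 160.6, 26.0]
ee_rot: [0.047, -0.002, 0.999, 0.0]
force: [-1.0, 1.6, 0.3]
grip_width: -0.0
grip_force: 0.0
```

```bash
python3 - <<'E'
from h import *
s=show()
im=optics.capture('wrist'); cv2.imwrite('pics/w2.png',im)
E
```

```text
3.25 [472.1 160.6  26. ] F [-1.01  1.55  0.27] x [-0.996 -0.004 -0.094] z [ 0.094  0.    -0.996]
```

View pics/w2.png

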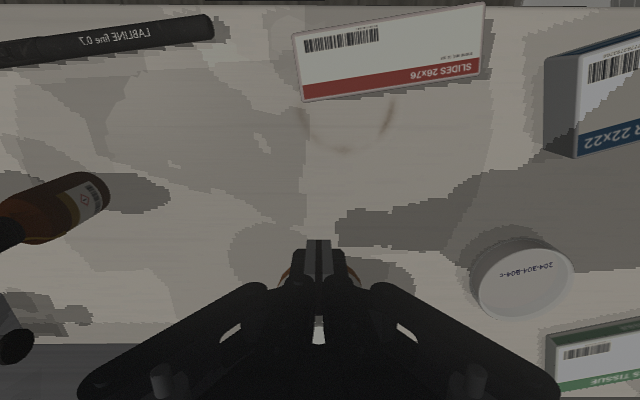

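The jar now sits behind the fingers and is centred on them, with its edges at columns 280 and 358. I'll push slowly.

Request:
servo_tool(deltas=[[[-0.015,0,0.0014],[0,0,0],0],[[-0.015,0,0.0014],[0,0,0],0],[[-0.015,0,0.0014],[0,0,0],0],[[-0.015,0,0.0014],[0,0,0],0],[[-0.015,0,0.0014],[0,0,0],0],[[-0.015,0,0.0014],[0,0,0],0],[[-0.015,0,0.0014],[0,0,0],0],[[-0.01,0,0.001],[0,0,0],0]])

```text
time_s: 4.1
eef_pos: [495.4, 160.8, 25.8]
ee_rot: [0.047, -0.002, 0.999, 0.0]
force: [-0.8, 0.6, -0.2]
grip_width: -0.003
grip_force: 0.7
```

Request:
servo_tool(deltas=[[[-0.005,0,0.0005],[0,0,0],0],[[-0.005,0,0.0005],[0,0,0],0],[[-0.005,0,0.0005],[0,0,0],0],[[0,0,0],[0,0,0],0]])

```text
time_s: 4.5
eef_pos: [498.3, 160.8, 25.8]
ee_rot: [0.047, -0.002, 0.999, 0.0]
force: [-0.1, 0.6, 0.5]
grip_width: 0.002
grip_force: 0.3
```

```bash
python3 - <<'E'
from h import *
s=show(); T=cam('top')
im=optics.capture('top'); c=im[150:215,270:430]; cv2.imwrite('pics/t2.png',cv2.resize(c,None,fx=5,fy=5,interpolation=cv2.INTER_CUBIC))
E
```

```text
4.5 [498.3 160.8  25.8] F [-0.11  0.64  0.55] x [-0.996 -0.004 -0.094] z [ 0.094  0.    -0.996]
```

View pics/t2.png

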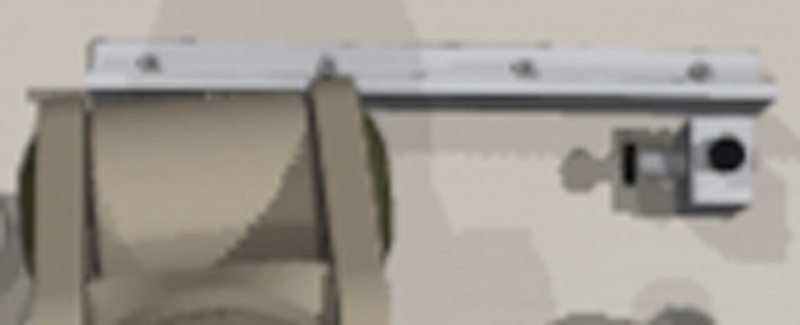

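The arm hides the jar in the top view; the pad face is at crop (622,163). I'll feel for the fence in 1 mm steps.

Request:
servo_tool(deltas=[[[-0.005,0,0.0005],[0,0,0],0],[[-0.005,0,0.0005],[0,0,0],0],[[-0.005,0,0.0005],[0,0,0],0],[[0,0,0],[0,0,0],0]])

```text
time_s: 4.95
eef_pos: [501.3, 160.8, 25.8]
ee_rot: [0.047, -0.002, 0.999, 0.0]
force: [-0.1, -0.2, 0.0]
grip_width: 0.001
grip_force: 0.3
```

Request:
servo_tool(deltas=[[[-0.005,0,0.0005],[0,0,0],0],[[0,0,0],[0,0,0],0]])

```text
time_s: 5.15
eef_pos: [501.6, 160.9, 25.7]
ee_rot: [0.046, -0.002, 0.999, 0.0]
force: [-5.4, -0.3, 2.8]
grip_width: -0.0
grip_force: 2.4
```

Request:
servo_tool(deltas=[[[-0.005,0,0.0005],[0,0,0],0],[[0,0,0],[0,0,0],0]])

```text
time_s: 5.35
eef_pos: [501.7, 160.9, 25.4]
ee_rot: [0.045, -0.002, 0.999, -0.0]
force: [-8.6, -0.6, 4.6]
grip_width: 0.001
grip_force: 4.4
```

Contact with the fence at TCP x ≈ 501.6, so the pusher offset is about 43 mm. Next I back off, lift, and turn to push from behind at 25° into the fence.

Request:
servo_tool(deltas=[[[0.04,0,-0.004],[0,0,0],0],[[0.1,0,-0.01],[0,0,0],0],[[-0.014,0,-0.16],[0,0,0],0],[[-0.014,0,-0.16],[0,0,0],0],[[0,0,0],[0.0085,0,0.09],0],[[0,0,0],[0.0085,0,0.09],0],[[0,0,0],[0.0085,0,0.09],0],[[0,0,0],[0.0085,0,0.09],0]])

```text
time_s: 6.15
eef_pos: [474.8, 160.7, 90.5]
ee_rot: [0.046, 0.281, 0.959, -0.013]
force: [0.1, 0.2, 0.4]
grip_width: 0.002
grip_force: 0.0
```

Request:
servo_tool(deltas=[[[0,0,0],[0.0085,0,0.09],0],[[0,0,0],[0.0085,0,0.09],0],[[0,0,0],[0.0085,0,0.09],0],[[0,0,0],[0.0085,0,0.09],0],[[0,0,0],[0,0,0],0]])

```text
time_s: 6.65
eef_pos: [475.0, 160.8, 90.4]
ee_rot: [0.04, 0.536, 0.843, -0.025]
force: [-0.6, -1.0, 1.0]
grip_width: 0.004
grip_force: 0.0
```

```bash
python3 - <<'E'
from h import *
s=show(); T=cam('top')
d=-Ro.from_quat(np.roll(s['ee_rot'],-1)).as_matrix()[:,0]; d[2]=0; d/=np.linalg.norm(d); print(d)
t=np.array([545,161,0])-d*43.4; st=t-d*18; print('contact',t,'start',st)
st[2]=90; print(to_tool(st-s['eef_pos'],s)); print('down',to_tool([0,0,-63],s),'fwd1',to_tool(d,s),'-y 10mm',to_tool([0,-10,0],s))
E
```

```text
6.65 [475.  160.8  90.4] F [-0.56 -0.99  1.03] x [-0.422  0.902 -0.094] z [ 0.041 -0.085 -0.996]
[ 0.42414403 -0.90559474  0.        ]
contact [526.59214908 200.30281192   0.        ] start [518.95755654 216.60351732   0.        ]
[ 0.1587  0.3175 -0.0128]
down [ 0.0298 -0.0004  0.3136] fwd1 [-0.005  -0.      0.0005] -y 10mm [-0.0451 -0.0212  0.0042]
```

Request:
servo_tool(deltas=[[[0.079,0.159,-0.006],[0,0,0],0],[[0.079,0.159,-0.006],[0,0,0],0],[[0,0,0],[0,0,0],0],[[0.015,0,0.157],[0,0,0],0],[[0.015,0,0.157],[0,0,0],0],[[0,0,0],[0,0,0],0]])

```text
time_s: 7.25
eef_pos: [516.2, 215.6, 23.2]
ee_rot: [0.037, 0.534, 0.844, -0.028]
force: [0.6, -0.1, 0.2]
grip_width: -0.001
grip_force: 0.0
```

```bash
python3 - <<'E'
from h import *
s=show(); im=optics.capture('wrist'); cv2.imwrite('pics/w3.png',im)
E
```

```text
7.25 [516.2 215.6  23.2] F [ 0.57 -0.05  0.16] x [-0.426  0.9   -0.093] z [ 0.033 -0.087 -0.996]
```

View pics/w3.png

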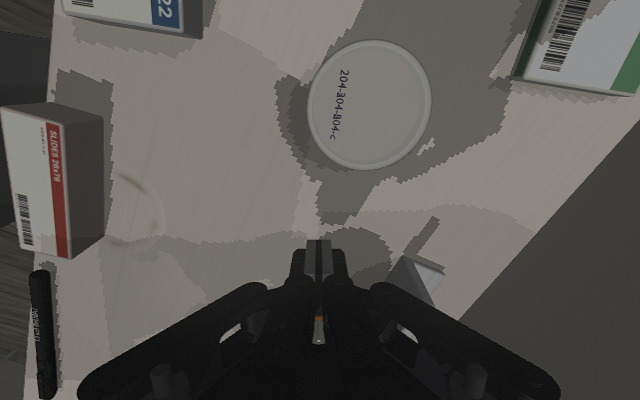

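The fingers are behind the jar: amber glass shows between the links at (319,320), the fence end is at (425,270) and the dish is clear behind. I'll correct the height and lateral offset, then close the gap along the push normal.

Request:
servo_tool(deltas=[[[-0.002,0.015,-0.02],[0,0,0],0],[[-0.02,0,0.002],[0,0,0],0],[[-0.02,0,0.002],[0,0,0],0],[[-0.02,0,0.002],[0,0,0],0],[[-0.02,0,0.002],[0,0,0],0],[[0,0,0],[0,0,0],0]])

```text
time_s: 7.9
eef_pos: [528.5, 202.6, 30.6]
ee_rot: [0.04, 0.536, 0.843, -0.025]
force: [0.1, -0.7, -0.5]
grip_width: -0.003
grip_force: 0.0
```

Request:
servo_tool(deltas=[[[-0.009,-0.0042,0.0008],[0,0,0],0],[[-0.009,-0.0042,0.0008],[0,0,0],0],[[-0.009,-0.0042,0.0008],[0,0,0],0],[[-0.009,-0.0042,0.0008],[0,0,0],0]])

```text
time_s: 8.3
eef_pos: [527.7, 195.4, 30.4]
ee_rot: [0.039, 0.535, 0.843, -0.025]
force: [-3.5, 4.3, 1.4]
grip_width: 0.003
grip_force: 2.5
```

Request:
servo_tool(deltas=[[[-0.018,-0.0085,0.0027],[0,0,0],0],[[-0.018,-0.0085,0.0027],[0,0,0],0],[[-0.018,-0.0085,0.0027],[0,0,0],0],[[-0.018,-0.0085,0.0027],[0,0,0],0]])

```text
time_s: 8.7
eef_pos: [527.8, 179.4, 29.8]
ee_rot: [0.039, 0.535, 0.843, -0.025]
force: [-3.9, 4.4, 2.7]
grip_width: 0.002
grip_force: 2.8
```

```bash
python3 - <<'E'
from h import *
s=show(); im=optics.capture('side'); c=im[120:260,230:400]; cv2.imwrite('pics/s2.png',cv2.resize(c,None,fx=4,fy=4,interpolation=cv2.INTER_CUBIC))
print(to_tool([0,-10,0],s))
E
```

```text
8.7 [527.8 179.4  29.8] F [-3.94  4.43  2.74] x [-0.423  0.901 -0.093] z [ 0.039 -0.085 -0.996]
[-0.0451 -0.0213  0.0042]
```

View pics/s2.png

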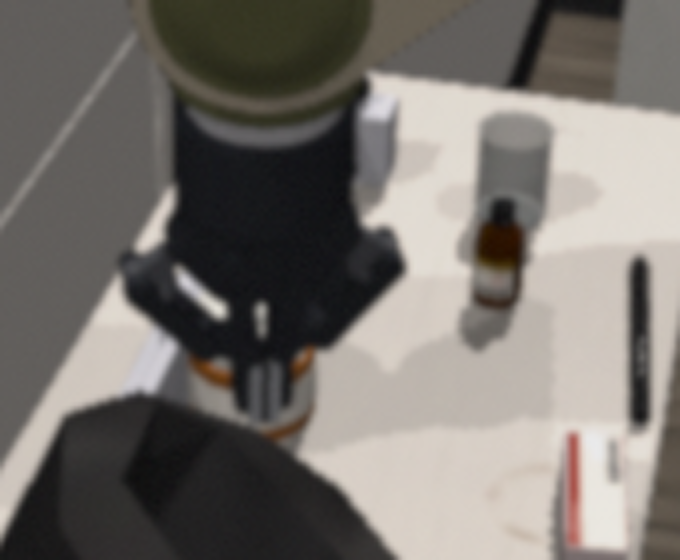

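The jar is moving upright in front of the fingers at crop (255,400). The bottle and beaker are undisturbed.

Request:
servo_tool(deltas=[[[-0.018,-0.0085,0.0022],[0,0,0],0],[[-0.018,-0.0085,0.0022],[0,0,0],0],[[-0.018,-0.0085,0.0022],[0,0,0],0],[[-0.018,-0.0085,0.0022],[0,0,0],0],[[-0.018,-0.0085,0.0022],[0,0,0],0],[[-0.018,-0.0085,0.0022],[0,0,0],0],[[-0.018,-0.0085,0.0022],[0,0,0],0],[[-0.018,-0.0085,0.0022],[0,0,0],0]])

```text
time_s: 9.55
eef_pos: [527.9, 147.4, 28.9]
ee_rot: [0.039, 0.535, 0.843, -0.025]
force: [-3.9, 4.8, 3.4]
grip_width: 0.0
grip_force: 3.0
```

Request:
servo_tool(deltas=[[[-0.018,-0.0085,0.0018],[0,0,0],0],[[-0.018,-0.0085,0.0018],[0,0,0],0],[[-0.018,-0.0085,0.0018],[0,0,0],0],[[-0.018,-0.0085,0.0018],[0,0,0],0],[[-0.018,-0.0085,0.0018],[0,0,0],0],[[-0.018,-0.0085,0.0018],[0,0,0],0],[[-0.018,-0.0085,0.0018],[0,0,0],0],[[-0.018,-0.0085,0.0018],[0,0,0],0]])

```text
time_s: 10.35
eef_pos: [527.7, 115.4, 28.7]
ee_rot: [0.039, 0.535, 0.843, -0.025]
force: [-3.3, 4.3, 3.4]
grip_width: 0.001
grip_force: 2.8
```

Request:
servo_tool(deltas=[[[-0.018,-0.0085,0.0018],[0,0,0],0],[[-0.018,-0.0085,0.0018],[0,0,0],0],[[-0.018,-0.0085,0.0018],[0,0,0],0],[[-0.018,-0.0085,0.0018],[0,0,0],0],[[-0.018,-0.0085,0.0018],[0,0,0],0],[[-0.018,-0.0085,0.0018],[0,0,0],0],[[-0.018,-0.0085,0.0018],[0,0,0],0],[[-0.018,-0.0085,0.0018],[0,0,0],0]])

```text
time_s: 11.15
eef_pos: [527.7, 83.4, 28.5]
ee_rot: [0.039, 0.535, 0.843, -0.025]
force: [-5.0, 4.2, 3.6]
grip_width: 0.003
grip_force: 3.0
```

Request:
servo_tool(deltas=[[[-0.018,-0.0085,0.0018],[0,0,0],0],[[-0.018,-0.0085,0.0018],[0,0,0],0],[[-0.018,-0.0085,0.0018],[0,0,0],0],[[-0.018,-0.0085,0.0018],[0,0,0],0],[[-0.018,-0.0085,0.0018],[0,0,0],0],[[-0.018,-0.0085,0.0018],[0,0,0],0],[[-0.018,-0.0085,0.0018],[0,0,0],0],[[-0.018,-0.0085,0.0018],[0,0,0],0]])

```text
time_s: 11.95
eef_pos: [527.7, 51.4, 28.3]
ee_rot: [0.039, 0.535, 0.843, -0.025]
force: [-3.1, 4.4, 2.1]
grip_width: -0.002
grip_force: 2.8
```

Request:
servo_tool(deltas=[[[-0.009,-0.0042,0.0009],[0,0,0],0],[[-0.009,-0.0042,0.0009],[0,0,0],0],[[-0.009,-0.0042,0.0009],[0,0,0],0],[[-0.009,-0.0042,0.0009],[0,0,0],0],[[-0.009,-0.0042,0.0009],[0,0,0],0],[[-0.009,-0.0042,0.0009],[0,0,0],0]])

```text
time_s: 12.55
eef_pos: [527.7, 39.6, 28.3]
ee_rot: [0.039, 0.535, 0.843, -0.025]
force: [-4.7, 5.6, 3.3]
grip_width: 0.001
grip_force: 3.1
```

Request:
servo_tool(deltas=[[[-0.0045,-0.0021,0.0004],[0,0,0],0],[[-0.0045,-0.0021,0.0004],[0,0,0],0],[[-0.0045,-0.0021,0.0004],[0,0,0],0],[[-0.0045,-0.0021,0.0004],[0,0,0],0],[[-0.0045,-0.0021,0.0004],[0,0,0],0],[[-0.0045,-0.0021,0.0004],[0,0,0],0]])

```text
time_s: 13.15
eef_pos: [527.7, 33.5, 28.2]
ee_rot: [0.039, 0.535, 0.843, -0.026]
force: [-3.9, 4.3, 2.3]
grip_width: -0.001
grip_force: 2.8
```

Request:
servo_tool(deltas=[[[-0.0045,-0.0021,0.0004],[0,0,0],0],[[-0.0045,-0.0021,0.0004],[0,0,0],0],[[-0.0045,-0.0021,0.0004],[0,0,0],0]])

```text
time_s: 13.45
eef_pos: [527.7, 30.5, 28.2]
ee_rot: [0.039, 0.535, 0.843, -0.026]
force: [-4.2, 4.2, 1.7]
grip_width: -0.002
grip_force: 2.7
```

Request:
servo_tool(deltas=[[[-0.0045,-0.0021,0.0004],[0,0,0],0],[[-0.0045,-0.0021,0.0004],[0,0,0],0]])

```text
time_s: 13.65
eef_pos: [527.7, 28.5, 28.2]
ee_rot: [0.039, 0.535, 0.843, -0.026]
force: [-3.7, 3.7, 2.4]
grip_width: 0.003
grip_force: 2.6
```

Request:
servo_tool(deltas=[[[-0.0045,-0.0021,0.0004],[0,0,0],0],[[-0.0045,-0.0021,0.0004],[0,0,0],0]])

```text
time_s: 13.85
eef_pos: [527.8, 26.5, 28.3]
ee_rot: [0.039, 0.535, 0.843, -0.026]
force: [-4.0, 4.3, 1.8]
grip_width: -0.0
grip_force: 2.7
```

Request:
servo_tool(deltas=[[[-0.0045,-0.0021,0.0004],[0,0,0],0],[[-0.0045,-0.0021,0.0004],[0,0,0],0]])

```text
time_s: 14.05
eef_pos: [527.8, 24.5, 28.3]
ee_rot: [0.039, 0.535, 0.843, -0.026]
force: [-4.2, 3.8, 1.7]
grip_width: -0.0
grip_force: 2.6
```

Request:
servo_tool(deltas=[[[-0.0045,-0.0021,0.0004],[0,0,0],0],[[0,0,0],[0,0,0],0]])

```text
time_s: 14.25
eef_pos: [527.8, 23.4, 28.3]
ee_rot: [0.039, 0.535, 0.843, -0.026]
force: [-3.3, 2.9, 2.3]
grip_width: -0.002
grip_force: 2.2
```

Request:
servo_tool(deltas=[[[-0.0045,-0.0021,0.0004],[0,0,0],0],[[0,0,0],[0,0,0],0]])

```text
time_s: 14.45
eef_pos: [527.8, 22.6, 28.3]
ee_rot: [0.039, 0.536, 0.843, -0.025]
force: [-3.0, 4.2, 1.9]
grip_width: 0.001
grip_force: 2.8
```

Request:
servo_tool(deltas=[[[-0.0045,-0.0021,0.0004],[0,0,0],0],[[0,0,0],[0,0,0],0]])

```text
time_s: 14.65
eef_pos: [527.7, 22.4, 28.3]
ee_rot: [0.039, 0.536, 0.843, -0.025]
force: [-4.5, 9.8, 2.6]
grip_width: 0.003
grip_force: 5.2
```

Solid stop felt at TCP y ≈ 22.4. I'll add a little push and hold it.

Request:
servo_tool(deltas=[[[-0.0015,-0.0007,0],[0,0,0],0],[[0,0,0],[0,0,0],0],[[0,0,0],[0,0,0],0],[[0,0,0],[0,0,0],0]])

```text
time_s: 15.05
eef_pos: [527.7, 22.3, 28.3]
ee_rot: [0.039, 0.536, 0.843, -0.025]
force: [-4.3, 11.0, 3.2]
grip_width: 0.002
grip_force: 5.9
```

Request:
servo_tool(deltas=[[[0,0,0],[0,0,0],0],[[0,0,0],[0,0,0],0],[[0,0,0],[0,0,0],0],[[0,0,0],[0,0,0],0],[[0,0,0],[0,0,0],0],[[0,0,0],[0,0,0],0],[[0,0,0],[0,0,0],0],[[0,0,0],[0,0,0],0]])

```text
time_s: 15.85
eef_pos: [527.7, 22.3, 28.3]
ee_rot: [0.039, 0.536, 0.843, -0.025]
force: [-3.5, 12.3, 2.4]
grip_width: 0.003
grip_force: 5.9
```

Request:
servo_tool(deltas=[[[0.005,0,-0.0005],[0,0,0],0],[[0.005,0,-0.0005],[0,0,0],0],[[0.01,0,-0.001],[0,0,0],0],[[0.02,0,-0.002],[0,0,0],0],[[0.05,0,-0.005],[0,0,0],0],[[0.05,0,-0.005],[0,0,0],0],[[-0.01,0,-0.16],[0,0,0],0],[[-0.01,0,-0.16],[0,0,0],0]])

```text
time_s: 16.65
eef_pos: [514.7, 49.2, 93.1]
ee_rot: [0.039, 0.535, 0.843, -0.026]
force: [-0.0, -0.6, 0.3]
grip_width: -0.002
grip_force: 0.0
```

Request:
servo_tool(deltas=[[[0.14,0.06,-0.15],[0,0,0],0],[[0.14,0.06,-0.15],[0,0,0],0],[[0.14,0.06,-0.15],[0,0,0],0],[[0.14,0.06,0],[0,0,0],0],[[0.14,0.06,0],[0,0,0],0],[[0,0,0],[0,0,0],0]])

```text
time_s: 17.25
eef_pos: [505.9, 210.9, 168.9]
ee_rot: [0.04, 0.534, 0.844, -0.025]
force: [0.2, -0.3, 0.1]
grip_width: 0.0
grip_force: 0.0
```

```bash
python3 - <<'E'
from h import *
s=show(); T=cam('top')
im=optics.capture('top'); c=im[150:235,270:430]; cv2.imwrite('pics/t3.png',cv2.resize(c,None,fx=5,fy=5,interpolation=cv2.INTER_CUBIC))
print('expected cap',proj(T,(545,-17,58)))
E
```

```text
17.25 [505.9 210.9 168.9] F [ 0.22 -0.31  0.1 ] x [-0.427  0.899 -0.094] z [ 0.04  -0.084 -0.996]
expected cap (np.float64(386.9677438008767), np.float64(180.30116726879564))
```

View pics/t3.png

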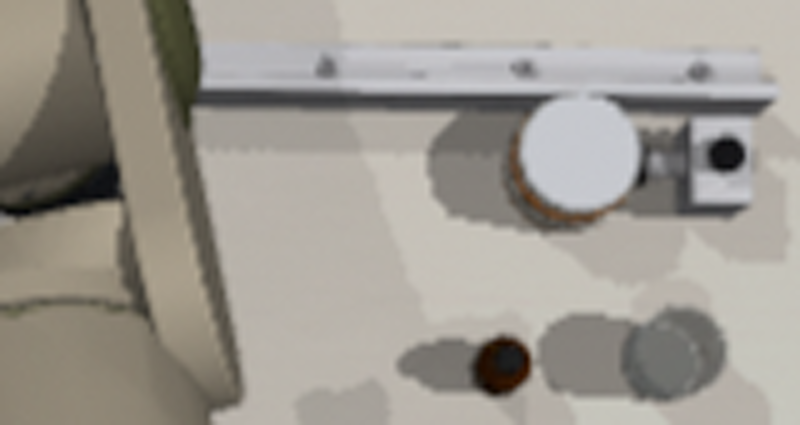

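The jar stands at crop (580,152), which is full-image (386,180). That matches the expected home pixel (387,180), against both fence and pad. The bottle and beaker haven't moved.

```bash
python3 -c "
from rig import ctrl
print(ctrl.finish_job())"
```

```text
the job is handed in; nothing more can be done
None
```

I pushed the jar onto the fence, slid it along to the stop and pressed it home for about a second at 10–12 N (wrist reading), then backed the robot off and handed the job in at about 17 s; the last top view showed the jar standing against fence and stop, with bottle and beaker unmoved (the dish was out of that view).

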